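# Close the battery bay of the deli label printer

### The arm

A 6-joint arm with a two-finger parallel gripper is mounted at the origin on the work surface. World frame = base frame: x ahead of the robot, y to its left, z up, the work surface at z = 0. Lengths are in m, angles in degrees, forces in N, time in s.
With the tool pointing down it reaches from about 0.425 to 1.125 m from the base axis. Payload 14.9 kg.
Tool frame: the origin (TCP) lies at the very end of the fingers, on their centre line; the grasp point (between the pads) lies 19 mm behind it (robot.grasp_offset is the distance from the TCP to the grasp point, in m); z points along the fingers, y is the line along which they close (so a half turn about z gives the same grasp; the last joint's range is limited). The gripper opens to 91 mm and grips with 3 to 60 N. Pads are 32 mm wide; open, the fingers measure 118 mm over their backs; the gripper's body (76 mm by 178 mm) begins 60 mm behind the grasp point.
Start: joints at [-1.908, 21.709, 99.362, -0, 58.929, -1.908], TCP at [0.7, -0, 0.214] pointing down, gripper open.
Joint ranges: [-158.91, 158.91], [-42.39, 125.64], [0.06, 152.35], [-60.88, 240.88], [17.5, 164.5], [-176.32, 176.32]. Speed limits (degrees/s): [108.29, 108.29, 136.94, 180, 180, 180].

### API

Orientations are given as a 3x3 rotation matrix whose columns are the frame's x, y, z axes.
In Python, from plant import robot, eyes gives the robot as it stands. Calls block until the motion is done:
- robot.move_to(position, orientation): joint-space move of the TCP to a pose.
- robot.move_l(position, frame=None, speed=0.15, guard=None): straight line of the TCP; frame=None keeps the orientation; speed is the mean speed in m/s. With guard (N) it stops when the force on the tool has changed by that much, and returns True; else False.
- robot.movej(angles): joint-space move.
- robot.gripper_open() and robot.clamp(newtons=None): open the fingers fully, or close them until they stop; newtons is the grip in N (None keeps the last).
- robot.wait(seconds).
- robot.inverse_kinematics(position, orientation): joint angles nearest the present ones, or None.
- eyes.snapshot(name): name is "scene" or "side" or "wrist"; returns a dict with "pixels" (420x560x3 uint8, red, green, blue), "intrinsics" (3x3 intrinsics, pixels), "rvec" (rotation vector, rad) and "tvec" (3), from world to camera coordinates, as OpenCV has them; the wrist camera has in their place "T_tool_cam" (4x4, takes a point from camera to tool coordinates, whose origin is the TCP and whose axes are the flange's). Camera axes: x right, y down, z forward; pixel columns grow to the right and rows downward; lengths in m; the calibration is good to about 2 mm. A picture is of the moment at which its call begins: read the wrist's pose just before it. There is no depth.
A pose or a line that the arm cannot do raises robot.MotionError and nothing moves.
- robot.hand_in(): hands the job in; it is judged then, once.
Readings, each from a call of its own:
- robot.read_clock(): time.
- robot.read_joint_positions(): joint angles.
- robot.read_qd(): joint speeds.
- robot.read_joint_torque(): joint torques, N m.
- robot.read_position(): TCP position.
- robot.read_tcp_rot(): TCP orientation.
- robot.read_ft_force(): force on the tool from outside, world axes, zero at the start.
- robot.read_ft_torque(): the same for the moment, N m.
- robot.read_grip_width(): finger opening in m.
- robot.read_gripper_force(): force on a finger pad.
Only numpy, scipy, OpenCV 4.12 (cv2) and the standard library are available. Lean on these libraries where they do the work, as an engineer would, in place of code of your own. Each camera call takes 0.05 s, during which the arm holds its last target. There are 200 camera calls.

### The job

Put the loose battery cover back on the label printer: hook its front lip into the slot under the bay's front rim, then pivot its rear down until the spring catch snaps over it and it lies flat and flush. Do it by feel, without forcing the plastic, and leave the label roll, the tumbler and the spice jar where they are.

Things in the scene. Friction and masses are not known exactly. Their poses are not given: they have to be found in the camera images.
- printer: Grey label printer, fixed, 195 (x) x 215 (y) mm, deck 53 mm high; from y = 78 mm on a white block rises to 88 mm. Origin: on the counter under the bay's nominal centre; x from the bay's front (slot, robot side) to its rear (catch). The white bay frame with ledge, slot and catch sits up to 5 mm fore or aft (x) and 6 mm up or down of all nominal numbers: not in the readings, find it by touch.
- bay_floor (a point): Nominal centre of the bay, 50 mm above the printer's origin, at the height of its black floor ledge, on which cover and lip rest (solid from the slot to x = -25 mm, and along sides and rear). Bay side walls at y = +-37.5 mm, frame top 10 mm above the ledge. A pin at x = 40 mm pushes the shut cover up with about 2 N. Keep forces on the printer below 30 N. Axes as the printer.
- slot_mouth (a point): Nominal middle of the slot's mouth, under the edge of the front rim: x = -53, y = 0, z = 53.5 mm from the printer's origin. Slot: from the ledge (z = 50) up to z = 57 mm, as wide as the bay (75 mm), closed 12 mm deep at x = -65 mm. The rim above it is 3 mm thick, its top at z = 60 mm. Axes as the printer.
- catch_nose (a point): Nominal tip of the steel catch's nose, 28 mm wide: x = 57, y = 0, z = 57 mm from the printer's origin. Its underside is at z = 56.2 mm; from z = 57.5 mm up a ramp leans rearwards at 59 degrees to z = 67.5 mm, so a cover pressed down drives it back. Fixed to the printer's frame: it shows the nominal place, not the catch's motion.
- catch (a joint): Spring catch at the bay's rear: 0 m = at rest (sprung forward), grows to 0.0055 as it is pushed rearwards. About 5 N to start, 8 N at 3 mm. Shut cover: below 0.001.
- cover: Loose white plastic cover, 90 g, flat on the counter, right way up. Origin: on its underside; x from front lip to rear. Plate x = -50 to 60, y = +-35 mm, 10 mm thick; the last 6 mm (x = 54 to 60) only 5 mm thick: the step that goes under the catch. Shut, its underside lies on the ledge, axes along the printer's, origin within 7 mm of bay_floor in x, 4 mm in y, 7 mm in z.
- cover_lip (a point): Middle of the tip of the cover's front lip: x = -64, y = 0, z = 1.5 mm in the cover's frame, axes as the cover. Lip: x = -64 to -50, y = +-20, z = 0 to 3 mm. It enters the slot fully with the cover's rear tilted up by up to about 15 degrees.
- cover_rib (a point): Middle of the cover's upright grip rib: x = -3, y = 0, z = 23 mm in the cover's frame, axes as the cover. Rib: x = -24 to 18 mm, 12 mm thick (y = +-6), from the plate's top (z = 10) to z = 36 mm.
- cover_press (a point): Place to press, on the plate's top behind the rib: x = 38, y = 0, z = 10 mm in the cover's frame, axes as the cover. With the lip hooked home, about 6 to 10 N downwards here drives the catch back; it snaps only in the last 1.2 mm above flat.
- label_roll: Bystander: upright roll of paper labels, 76 mm diameter, 50 mm high, with a 26 mm hole; origin at its underside.
- tumbler: Bystander: steel tumbler, 84 mm wide, 120 mm high; origin at its underside.
- spice_jar: Bystander: spice jar, 56 mm wide, 80 mm high; origin at its underside.
There are look-alikes about, which are no part of the job. Several things look just like the cover: the one meant starts farthest to the robot's left.

How it is judged (in metres and radians):
On the way:
1. the lip is under the front rim while the cover's rear is still raised (x of cover_lip in the frame of printer between -0.072 and -0.0565 m and z of cover_lip in the frame of printer between 0.043 and 0.06 m and y of cover_lip in the frame of printer between -0.02 and 0.02 m and angle between cover's own z axis and vertical above 0.06 rad), for 0.1 s.
At the end, for the whole second after the job is handed in: the cover lies in the bay, lip in the slot (tip at printer x below -56.5 mm), level within 0.013 rad, underside on the ledge (42.5 to 57.5 mm above the counter, as the frame sits), centred sideways within 5 mm, the catch sprung back over its rear step (joint below 1 mm), at rest (x of cover_lip in the frame of printer below -0.0565 m and z of cover in the frame of printer between 0.0425 and 0.0575 m and y of cover in the frame of printer between -0.005 and 0.005 m and angle between cover's own z axis and vertical below 0.013 rad and value of joint catch below 0.001 m and linear speed of cover below 0.02 m/s); the robot touches nothing.
It fails at once if the cover is pressed against the printer with more than 30 N (contact force between cover and printer above 30 N).
It fails at once if the robot presses on the printer itself with more than 30 N (contact force between the arm and printer above 30 N).
It fails at once if a bystander is moved by more than 30 mm (distance of any of label_roll, tumbler, spice_jar from where it was at the start of the episode above 0.03 m).
It also fails if it takes over 51 s, if anything falls off the work surface, if the arm or the gripper's body presses on something with over 40 N, if the wrist force passes 120 N, or if a joint passes its speed limit or range.

## Working session

There is one attempt and no reset: what is moved stays moved. The work goes in short steps, each a Python script; the robot and the scene stay as the last script left them, time stands still between calls to the robot, and variables do not carry over. Pictures are saved under pics/ and viewed, at most 10 in all, crops included, and the job is handed in when it is done.

```bash
ls; mkdir -p pics
python3 - <<'E'
from plant import robot, eyes
import cv2, numpy as np, pickle
d={}
for n in ["scene","side","wrist"]:
    s=eyes.snapshot(n); d[n]=s; cv2.imwrite(f"pics/{n}0.png",s["pixels"][:,:,::-1])
    print(n,{k:np.round(np.array(v),4).tolist() for k,v in s.items() if k!="pixels"})
pickle.dump(d,open("s0.pkl","wb"))
print(robot.read_clock(),robot.read_tcp_rot())
E
```

```text
pics
scene {'intrinsics': [[437.6568, 0.0, 282.8141], [0.0, 437.6568, 215.3722], [0.0, 0.0, 1.0]], 'rvec': [1.9529, 1.1273, -0.6032], 'tvec': [-0.0972, -0.2278, 1.4994]}
side {'intrinsics': [[451.1763, 0.0, 274.8691], [0.0, 451.1763, 202.0992], [0.0, 0.0, 1.0]], 'rvec': [2.2849, -0.9991, 0.3469], 'tvec': [-0.4603, 0.2297, 1.0044]}
wrist {'intrinsics': [[294.4208, 0.0, 280.2847], [0.0, 294.4208, 205.4532], [0.0, 0.0, 1.0]], 'T_tool_cam': [[0.0016, -0.9698, -0.2441, 0.0688], [1.0, 0.0013, 0.0012, -0.0006], [-0.0008, -0.2441, 0.9698, -0.1711], [0.0, 0.0, 0.0, 1.0]]}
0.15 [[ 9.63671770e-06  9.99999684e-01 -7.94528052e-04]
 [ 9.99999999e-01 -9.60370999e-06  4.15475946e-05]
 [ 4.15399511e-05 -7.94528451e-04 -9.99999683e-01]]
```

View pics/scene0.png

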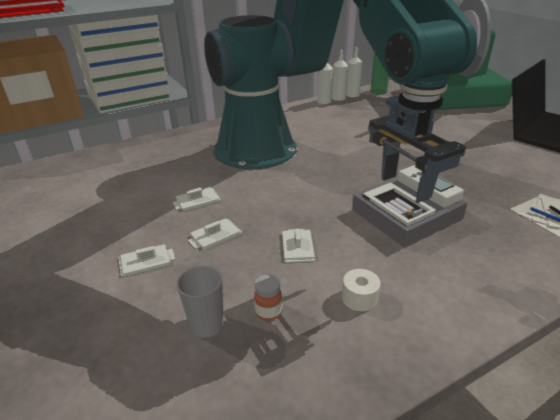

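View pics/side0.png

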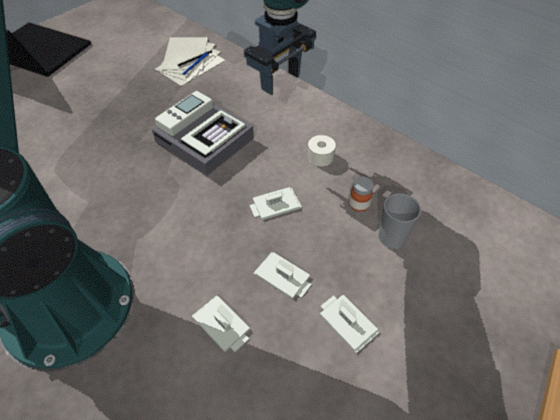

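Both views show four look-alike covers: scene (147,260), (215,234), (198,199) and (298,245); side (350,322), (283,274), (222,322) and (276,203). The printer is at scene (410,205) and side (203,130), with its bay near the open gripper. Next I'll cast rays to get world positions.

```bash
cat > h.py <<'E'
import numpy as np, cv2
def cam(s, T=None):
    """-> K, R (cam->world), C"""
    K=np.array(s["intrinsics"])
    if "rvec" in s:
        R=cv2.Rodrigues(np.array(s["rvec"],float))[0]; return K,R.T,-R.T@np.array(s["tvec"]).ravel()
    M=T@np.array(s["T_tool_cam"]); return K,M[:3,:3],M[:3,3]
def cast(c,uv,z):
    K,R,C=c; uv=np.atleast_2d(uv).astype(float)
    d=(R@np.linalg.inv(K)@np.c_[uv,np.ones(len(uv))].T).T
    return C+d*((z-C[2])/d[:,2])[:,None]
def proj(c,P):
    K,R,C=c; q=(K@R.T@(np.atleast_2d(P)-C).T).T; return q[:,:2]/q[:,2:]
def pose(robot):
    T=np.eye(4);T[:3,:3]=np.array(robot.read_tcp_rot());T[:3,3]=robot.read_position();return T
E
python3 - <<'E'
from h import *; import pickle
d=pickle.load(open("s0.pkl","rb"))
a={"scene":[(147,260),(215,234),(198,199),(298,245),(360,300),(268,318),(205,330),(354,207),(408,237),(466,203),(365,187)],"side":[(350,322),(283,274),(222,322),(276,203),(321,160),(360,206),(395,243),(205,168),(253,132),(154,133)]}
for n in a:
    c=cam(d[n]); print(n,c[2].round(3))
    for p in a[n]: print(p,cast(c,p,0.01).round(3)[0], cast(c,p,0.055).round(3)[0])
E
```

```text
scene [ 1.232 -0.573  0.68 ]
(147, 260) [ 0.399 -0.478  0.01 ] [ 0.455 -0.484  0.055]
(215, 234) [ 0.388 -0.303  0.01 ] [ 0.445 -0.321  0.055]
(198, 199) [ 0.213 -0.283  0.01 ] [ 0.282 -0.302  0.055]
(298, 245) [ 0.531 -0.147  0.01 ] [ 0.578 -0.175  0.055]
(360, 300) [ 0.751 -0.129  0.01 ] [ 0.783 -0.159  0.055]
(268, 318) [ 0.697 -0.317  0.01 ] [ 0.733 -0.334  0.055]
(205, 330) [ 0.662 -0.436  0.01 ] [ 0.7   -0.445  0.055]
(354, 207) [0.47  0.067 0.01 ] [0.521 0.024 0.055]
(408, 237) [0.643 0.101 0.01 ] [0.682 0.056 0.055]
(466, 203) [0.61  0.339 0.01 ] [0.652 0.278 0.055]
(365, 187) [0.404 0.157 0.01 ] [0.459 0.108 0.055]
side [-0.016 -0.649  0.923]
(350, 322) [ 0.389 -0.486  0.01 ] [ 0.369 -0.494  0.055]
(283, 274) [ 0.379 -0.302  0.01 ] [ 0.359 -0.319  0.055]
(222, 322) [ 0.203 -0.285  0.01 ] [ 0.193 -0.303  0.055]
(276, 203) [ 0.522 -0.147  0.01 ] [ 0.496 -0.172  0.055]
(321, 160) [ 0.722 -0.135  0.01 ] [ 0.686 -0.16   0.055]
(360, 206) [ 0.662 -0.314  0.01 ] [ 0.628 -0.33   0.055]
(395, 243) [ 0.626 -0.444  0.01 ] [ 0.594 -0.454  0.055]
(205, 168) [0.48  0.082 0.01 ] [0.456 0.046 0.055]
(253, 132) [0.675 0.088 0.01 ] [0.641 0.051 0.055]
(154, 133) [0.473 0.302 0.01 ] [0.449 0.255 0.055]
```

View pics/wrist0.png

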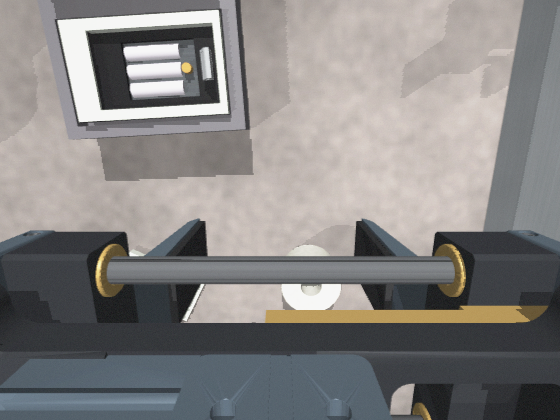

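The leftmost cover (largest y) is the one near (0.527, -0.147). The wrist picture shows the bay around (143,65), with the catch on the right, i.e. toward +x. Next I'll take closer wrist shots of the cover and the bay.

Run:
```python
from h import *; import pickle
from plant import robot, eyes
R=np.array([[0,1,0],[1,0,0],[0,0,-1.]])
d={}
for n,p in [("bay",[0.56,0.06,0.214]),("cov",[0.527,-0.25,0.2])]:
    robot.move_to(p,R); T=pose(robot); s=eyes.snapshot("wrist"); d[n]=(s,T)
    cv2.imwrite(f"pics/{n}1.png",s["pixels"][:,:,::-1])
pickle.dump(d,open("s1.pkl","wb")); print(robot.read_clock())
a=cv2.imread("pics/bay1.png")[:300];b=cv2.imread("pics/cov1.png")[:300]
cv2.imwrite("pics/both1.png",np.vstack([a,b]))
```

```text
2.1
```

View pics/both1.png

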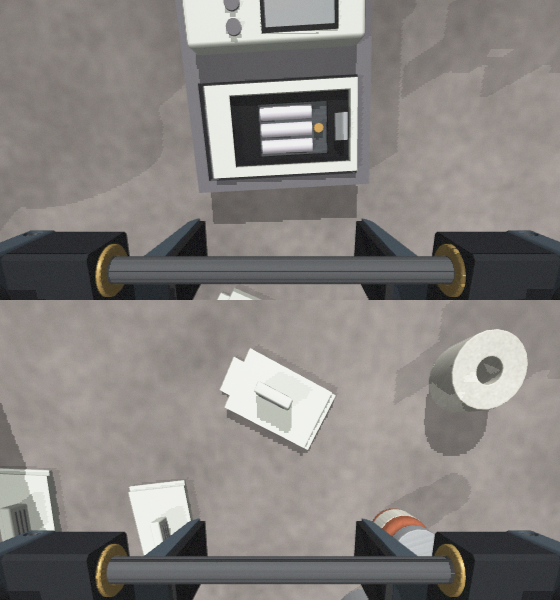

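Top half (bay1): the bay opening spans (230,96), (351,88), (353,162) and (236,166), with the catch at (341,126) and the pin at (319,128). Bottom half: the cover has its lip toward upper left (about (232,376)), its rib near (275,405), and its rear edge (335,395) to (308,452).

Run:
```python
from h import *; import pickle
d=pickle.load(open("s1.pkl","rb"))
def rect(P):
    (c,(w,h),a)=cv2.minAreaRect((P[:,:2]*1000).astype(np.float32)); return np.round(c,1),round(w,1),round(h,1),round(a,1)
s,T=d["cov"]; c=cam(s,T); g=s["pixels"].min(2)
m=(g>165).astype(np.uint8); m[220:]=0
n,l,st,ce=cv2.connectedComponentsWithStats(m)
print([ (i,st[i].tolist()) for i in range(1,n) if st[i,4]>300])
i=l[80:130,235:320].ravel(); i=np.bincount(i[i>0]).argmax()
m=(l==i).astype(np.uint8); m=cv2.morphologyEx(m,cv2.MORPH_CLOSE,np.ones((9,9)))
o=cv2.morphologyEx(m,cv2.MORPH_OPEN,cv2.getStructuringElement(2,(41,41)))
for k,nm in ((m,"all"),(o,"plate")):
    ct=max(cv2.findContours(k,0,1)[0],key=len)[:,0]; print(nm,rect(cast(c,ct,0.009)))
    if nm=="all": print("approx",[ (p.tolist(),(1000*cast(c,p,0.01)[0,:2]).round(1).tolist()) for p in cv2.approxPolyDP(ct,4,True)[:,0]])
# rib top by hand
for p in [(258,81),(294,103),(255,88),(290,110)]: print(p,(1000*cast(c,p,0.036)[0,:2]).round(1))
v1=cv2.resize(cv2.cvtColor(s["pixels"],cv2.COLOR_RGB2BGR)[30:170,200:350],None,fx=4,fy=4,interpolation=2)
s,T=d["bay"]; c=cam(s,T); g=s["pixels"].min(2)
v2=cv2.resize(cv2.cvtColor(s["pixels"],cv2.COLOR_RGB2BGR)[60:200,190:370],None,fx=4,fy=4,interpolation=2)
cv2.imwrite("pics/zc.png",v1); cv2.imwrite("pics/zb.png",v2)
m=(g>150).astype(np.uint8); m[:60]=0;m[220:]=0
ct,h=cv2.findContours(m,cv2.RETR_CCOMP,1)
for k,q in enumerate(ct):
    if len(q)>100: print(k,h[0,k],rect(cast(c,q[:,0],0.06)),[(p.tolist(),(1000*cast(c,p,0.06)[0,:2]).round(1).tolist()) for p in cv2.approxPolyDP(q,5,True)[:,0]])
```

```text
[(1, [452, 29, 76, 80, 4122]), (6, [219, 48, 117, 102, 6389]), (26, [0, 169, 53, 51, 1754]), (31, [128, 180, 63, 40, 2059])]
all (array([ 520.3, -142.7]), 70.9, 123.2, 63.7)
approx [([233, 57], [473.8, -99.7]), ([219, 89], [456.4, -133.4]), ([226, 93], [464.3, -137.7]), ([224, 107], [461.3, -153.1]), ([307, 149], [559.3, -201.1]), ([335, 95], [590.2, -139.7]), ([251, 48], [494.2, -90.5]), ([244, 58], [486.1, -100.7])]
plate (array([ 520.4, -142.7]), 70.7, 123.2, 63.6)
(258, 81) [ 503.3 -128.8]
(294, 103) [ 541.7 -150.8]
(255, 88) [ 499.9 -135.7]
(290, 110) [ 537.5 -158. ]
102 [131 101 103  -1] (array([858.1,  87.3]), 21.7, 33.7, 13.1) [([559, 154], [865.0, 105.5]), ([539, 168], [846.4, 90.2]), ([550, 185], [862.9, 71.1]), ([559, 178], [871.2, 79.1])]
132 [231 131 133  -1] (array([780.8,  68. ]), 83.0, 62.7, 75.5) [([498, 154], [798.2, 105.4]), ([486, 155], [785.2, 104.3]), ([494, 168], [796.5, 90.1]), ([488, 171], [790.5, 86.7]), ([483, 161], [783.1, 97.8]), ([471, 163], [770.2, 95.5]), ([464, 155], [761.1, 104.2]), ([467, 172], [767.3, 85.6]), ([454, 174], [753.2, 83.3]), ([451, 182
[... 1053 characters left out ...]
[566.1, 132.3]), 53.9, 12.2, 3.3) [([311, 122], [592.8, 138.6]), ([261, 124], [539.5, 136.5]), ([261, 133], [539.4, 127.2]), ([311, 132], [593.0, 128.3])]
267 [268 266  -1  -1] (array([565.4, 149.1]), 54.2, 11.1, 3.3) [([311, 108], [592.4, 152.8]), ([260, 108], [538.7, 152.7]), ([260, 116], [538.6, 144.7]), ([310, 115], [591.5, 145.8])]
269 [271 268 270  -1] (array([562.5, 131.2]), 159.7, 96.6, 3.4) [([357, 77], [638.8, 183.3]), ([204, 86], [481.1, 174.2]), ([214, 177], [486.4, 79.5]), ([357, 169], [645.0, 88.7])]
270 [ -1  -1  -1 269] (array([571.4, 131.8]), 128.5, 76.5, 3.3) [([351, 89], [633.4, 171.7]), ([349, 161], [635.6, 97.5]), ([235, 166], [510.2, 91.8]), ([229, 95], [506.6, 165.5])]
```

View pics/zb.png

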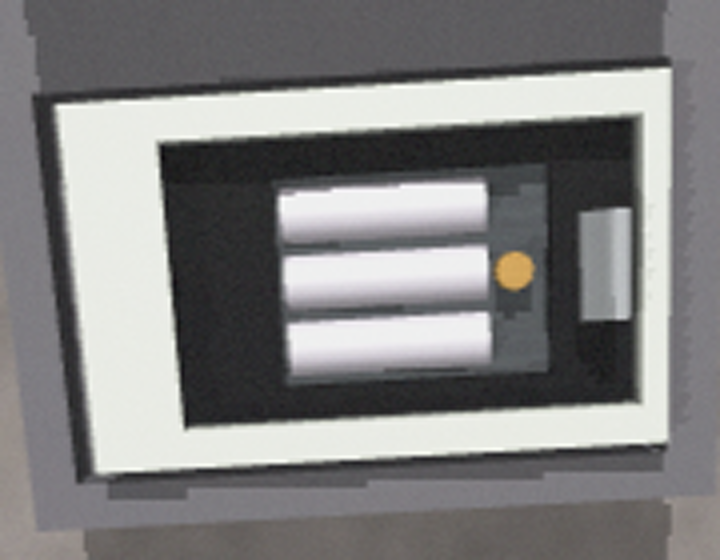

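View pics/zc.png

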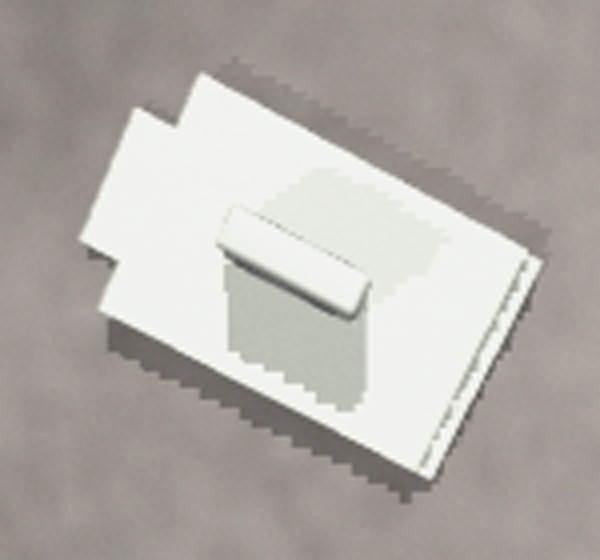

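The bay frame yaw is about +3.3°, with its rim edge mid-point near (0.5093, 0.1283). The cover's rib is at about (0.5194, -0.143), yaw -27.5°. Next I'll pick it up.

```bash
cat >> h.py <<'E'
from scipy.spatial.transform import Rotation as Ro
def Tm(p,yaw,tilt=0):
    M=np.eye(4);M[:3,:3]=(Ro.from_euler('z',yaw,degrees=True)*Ro.from_euler('y',-tilt,degrees=True)).as_matrix();M[:3,3]=p;return M
BAY=Tm([0.5622,0.1313,0.05],3.3)
G={k:np.eye(4) for k in (1,-1)}
for k in G: G[k][:3,:3]=np.diag([k,-k,-1.]); G[k][:3,3]=[-0.003,0,0.0135]
def tool(tip,tilt,k,dyaw=0):
    """tool pose for lip-tip underside at tip (bay frame, m), rear raised by tilt deg"""
    L=np.eye(4);L[0,3]=0.064
    return BAY@Tm(tip,dyaw,tilt)@L@G[k]
E
python3 - <<'E'
from h import *
from plant import robot
cov=Tm(np.array([0.5194,-0.143,0])+0.003*np.array([np.cos(np.radians(27.5)),-np.sin(np.radians(27.5)),0]),-27.5)
for k in (1,-1):
    for M in (cov@G[k],tool([-.048,0,.04],12,k),tool([-.065,0,0],0,k)):
        q=robot.inverse_kinematics(M[:3,3],M[:3,:3]); print(k,None if q is None else np.round(q,0))
k=1
M=cov@G[k]
try:
    robot.move_to(M[:3,3]+[0,0,.06],M[:3,:3])
except robot.MotionError as e:
    k=-1; M=cov@G[k]; robot.move_to(M[:3,3]+[0,0,.06],M[:3,:3])
hit=robot.move_l(M[:3,3],speed=.06,guard=5)
print(k,hit,robot.read_position())
robot.clamp(45)
print(robot.read_grip_width(),robot.read_gripper_force(),robot.read_ft_force())
robot.move_l(np.array(robot.read_position())+[0,0,.15])
print(robot.read_grip_width(),robot.read_ft_force(),robot.read_ft_torque(),robot.read_clock())
E
```

```text
1 [-18.  26. 121.  -0.  33. 100.]
1 [ 11.  16. 121.  -3.  31. 101.]
1 [ 11.  23. 117.  -0.  40.  98.]
-1 [-18.  26. 121.  -0.  33. -80.]
-1 [ 11.  16. 121.  -3.  31. -79.]
-1 [ 11.  23. 117.  -0.  40. -82.]
1 False [ 0.51964449 -0.14308751  0.01381489]
0.011852738157305436 44.999712109565735 [-0.14202549 -0.02885831  0.20726357]
0.011784075745578175 [-0.37875714  0.73404575 -0.56117208] [ 0.07730021  0.1399481  -0.03723702] 7.5
```

Run:
```python
from h import *
from plant import robot, eyes
k=1
M=tool([-.047,0,.045],12,k); robot.move_to(M[:3,3],M[:3,:3])
s=eyes.snapshot("side"); w=eyes.snapshot("wrist")
a=cv2.resize(s["pixels"][60:220,120:330],(800,600),interpolation=2)[:,:,::-1]; b=cv2.resize(w["pixels"],(400,300))[:,:,::-1]
cv2.imwrite("pics/over.png",np.vstack([cv2.resize(a,(400,300)),b]))
M=tool([-.047,0,.012],12,k); robot.move_l(M[:3,3],speed=.06,guard=4)
robot.wait(.3);f0=np.array(robot.read_ft_force());print(f0)
M=tool([-.047,0,-.009],12,k); hit=robot.move_l(M[:3,3],speed=.012,guard=2)
T=pose(robot); tip=np.linalg.inv(BAY)@T@np.linalg.inv(G[k])@[-.064,0,0,1]
print(hit,(tip*1000).round(1),np.array(robot.read_ft_force())-f0,robot.read_clock())
```

```text
[ 0.76081643 -0.59631918 -0.91868727]
True [-4.69e+01  0.00e+00  6.00e-01  1.00e+03] [-1.27529537  1.05031774  7.30411525] 10.7
```

View pics/over.png

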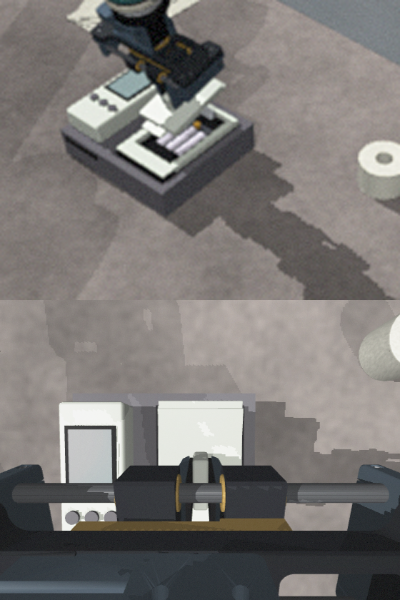

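The cover hangs straight over the bay with its rear up. Contact came at 0.6 mm above the nominal ledge height, so that is the ledge. Next I'll slide the lip into the slot.

```bash
cat >> h.py <<'E'
def tip(robot,k=1):
    return ((np.linalg.inv(BAY)@pose(robot)@np.linalg.inv(G[k])@[-.064,0,0,1])*1000)[:3].round(2)
def ff(robot): return (BAY[:3,:3].T@np.array(robot.read_ft_force())).round(2)
E
python3 - <<'E'
from h import *
from plant import robot
z=tip(robot)[2]/1000+.0008
M=tool([-.047,0,z],12,1); robot.move_l(M[:3,3],speed=.01); robot.wait(.2); print(tip(robot),ff(robot))
M=tool([-.067,0,z],12,1); hit=robot.move_l(M[:3,3],speed=.015,guard=3)
print(hit,tip(robot),ff(robot),robot.read_clock())
E
```

```text
[-4.718e+01 -2.000e-02  1.270e+00] [ 0.51  0.35 -0.14]
True [-6.504e+01  3.000e-02  1.410e+00] [ 2.46 -0.12 -0.38] 12.2833
```

The lip is fully in, stopping at -65.0 mm. Next I'll centre it sideways by feel.

Run:
```python
from h import *
from plant import robot
z=tip(robot)[2]/1000; x=-.0643
go=lambda y,g=None: robot.move_l(tool([x,y,z],12,1)[:3,3],speed=.012,guard=g)
go(0);robot.wait(.1);r=[]
for y in (.005,-.005):
    h=go(y,2.5); r.append((h,tip(robot)[1],ff(robot))); go(0); robot.wait(.1)
print(r,tip(robot),ff(robot),robot.read_clock())
```

```text
[(True, np.float64(2.12), array([ 0.54, -4.66,  1.98])), (True, np.float64(-3.17), array([1.  , 3.79, 1.8 ]))] [-6.448e+01 -5.000e-02  1.550e+00] [-0.22  1.   -0.24] 14.275
```

Run:
```python
from h import *
from plant import robot, eyes
y=-.0005
robot.move_l(tool([-.0643,y,.0010],12,1)[:3,3],speed=.012,guard=3); robot.wait(.1)
for t in (10,8.5,7,6):
    M=tool([-.0643,y,.0010],t,1); h=robot.move_l(M[:3,3],M[:3,:3],speed=.012,guard=3); print(t,h,tip(robot),ff(robot))
    if h: break
robot.gripper_open(); robot.wait(.3)
T=pose(robot); robot.move_l(T[:3,3]-T[:3,2]*.06,speed=.1)
s=eyes.snapshot("side"); s2=eyes.snapshot("scene"); print(robot.read_clock())
a=cv2.resize(s["pixels"][80:180,140:265],(500,400),interpolation=2);b=cv2.resize(s2["pixels"][160:250,345:475],(500,346),interpolation=2)
cv2.imwrite("pics/rel.png",cv2.resize(np.vstack([a,b]),(400,597))[:,:,::-1])
```

```text
10 False [-64.04  -0.51   0.98] [ 0.88 -0.59  0.03]
8.5 False [-64.14  -0.51   0.95] [ 1.1 -0.   0.5]
7 False [-64.15  -0.5    0.96] [ 0.7  -0.11  0.47]
6 False [-64.2   -0.49   0.95] [ 0.74 -0.63  0.43]
18.175
```

View pics/rel.png

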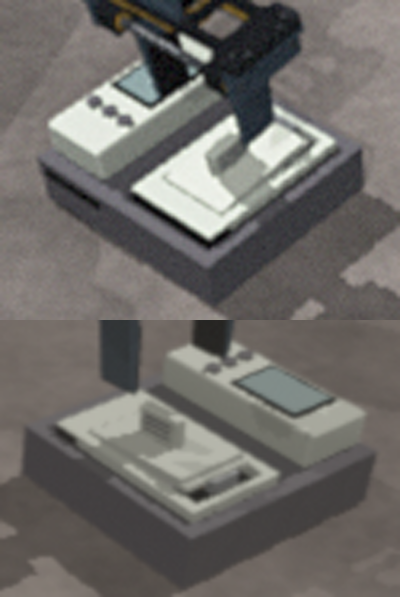

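The cover is hooked with its rear resting on the catch ramp, nearly down. Next I'll press with closed fingers.

Run:
```python
from h import *
from plant import robot
M=BAY@Tm([.038,-.0005,.04],0); R=M[:3,:3]@np.diag([1,-1,-1.])
P=lambda z:(BAY@[.038,-.0005,z,1])[:3]
robot.clamp(10)
robot.move_to(P(.07),R); robot.move_l(P(.026),speed=.08,guard=4); robot.wait(.2)
f0=ff(robot); print(f0,robot.read_clock())
z=lambda:((np.linalg.inv(BAY)@pose(robot))[2,3]*1000).round(2)
h=robot.move_l(P(.0165),speed=.012,guard=1.5); print(h,z(),ff(robot)-f0)
zt=z()/1000
for i in range(24):
    zt-=.0005; robot.move_l(P(zt),speed=.006); f=ff(robot)-f0
    print(round(zt*1000,1),z(),f)
    if f[2]>13 or zt<.0095: break
print(robot.read_clock())
```

```text
[ 0.2  -0.06  0.15] 20.7667
True 20.51 [-0.21 -0.32  1.44]
20.0 20.07 [-2.96  0.33  5.43]
19.5 19.69 [-2.78  0.36  6.1 ]
19.0 19.27 [-3.84  0.23  6.95]
18.5 18.81 [-3.36  0.11  7.5 ]
18.0 18.34 [-3.43  0.94  8.01]
17.5 17.86 [-3.72  0.1   7.18]
17.0 16.86 [-1.14  0.64 -0.85]
16.5 16.35 [ 0.34 -0.3   0.09]
16.0 15.96 [-0.2   1.21  0.81]
15.5 15.47 [ 0.52  1.3  -0.15]
15.0 15.05 [-0.19  0.26  1.66]
14.5 14.57 [ 0.75 -0.22  1.22]
14.0 14.08 [0.38 0.01 2.78]
13.5 13.38 [ 1.34 -0.41  1.69]
13.0 13.03 [0.51 0.38 3.39]
12.5 12.37 [0.6  0.71 0.88]
12.0 11.92 [-0.1  -0.39  1.26]
11.5 11.48 [ 0.77 -0.24  1.36]
11.0 11.29 [-1.42  0.06  6.67]
10.5 11.14 [-3.76 -0.48 12.66]
10.0 11.05 [-6.54 -1.34 19.59]
26.55
```

Run:
```python
from h import *
from plant import robot, eyes
T=pose(robot);robot.move_l(T[:3,3]+[0,0,.05],speed=.12)
# camera looking at bay: camera on +x side; shift tool so that the bay is in view
R=np.array([[0,1,0],[1,0,0],[0,0,-1.]])
robot.move_to([.56,.05,.2],R); w=eyes.snapshot("wrist"); T=pose(robot)
s2=eyes.snapshot("scene"); print(robot.read_clock())
import pickle; pickle.dump((w,T),open("s2.pkl","wb"))
a=cv2.resize(w["pixels"][60:200,180:380],(560,392),interpolation=2);b=cv2.resize(s2["pixels"][165:245,345:475],(336,207),interpolation=2)
b=np.hstack([b,np.zeros((207,224,3),np.uint8)])
cv2.imwrite("pics/pressed.png",np.vstack([a,b])[:,:,::-1])
```

```text
28.6833
```

View pics/pressed.png

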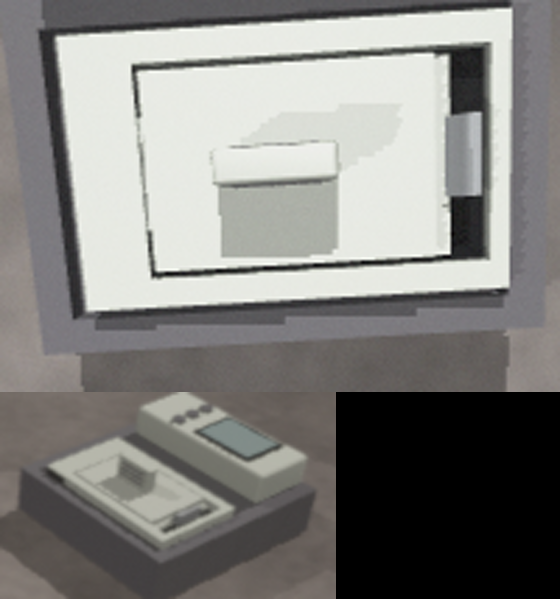

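The cover lies flush and the catch nose sits over the rear step at (447,150). The force also dropped about 1.3 mm above flat, as a snap should. I'll do one light touch at the rear to confirm the height, then hand in.

Run:
```python
from h import *
from plant import robot
R=BAY[:3,:3]@np.diag([1,-1,-1.])
P=lambda z:(BAY@[.038,-.0005,z,1])[:3]
robot.move_to(P(.05),R); robot.move_l(P(.019),speed=.08); robot.wait(.2)
z=lambda:((np.linalg.inv(BAY)@pose(robot))[2,3]*1000).round(2)
f0=ff(robot); h=robot.move_l(P(.0095),speed=.005,guard=1.5); print(h,z(),ff(robot)-f0)
if h and z()<12.3:
    robot.move_l(P(.08),speed=.15); robot.wait(.3); print(robot.read_clock(),robot.hand_in())
```

```text
True 11.3 [ 0.89 -0.15  3.52]
the job is handed in; nothing more can be done
33.1833 None
```

The job is handed in at 33 s: the cover's lip is in the slot and its rear is down, with the catch snapped over it. A last light touch at the rear found it 0.1–0.2 mm above the hard stop I felt when pressing. The highest tool force I measured was about 20 N, and the arm never went near the bystanders. The hand-in gave no verdict, so I don't know how it was judged.

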